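# Turn the wet parts brush bristles-up in its slanted pot

### The job

One of the two parts brushes was put away wrong: it is standing on its bristles in its slanted pot, so only its bare wooden handle shows. Pull it out, turn it end for end and put it back handle-down, all the way into the same pot, so that its bristles can dry in the air. Leave the other brush in its pot as it is.

Things in the scene. Friction and masses are not known exactly. Their poses are not given: they have to be found in the camera images.
- brush: The wrongly stored brush, 260 mm long, 0.1 kg: straight round wooden handle 24 mm thick, stiff black bristle head 30 mm thick and 58 mm long. Origin on its axis at mid-length (on the handle, near the centre of mass); z runs along it towards the bristles: bristle end at +130 mm, butt at -130 mm. It starts bristles-down on the pot's floor, sagging some 7 degrees, 165 mm of handle showing.
- pot: That brush's pot: fixed slanted aluminium tube, inside 40 mm wide and 95 mm deep, outside 48 mm, in a wooden stand 130 by 85 mm. Origin at the centre of its inner floor, 40 mm above the table; z runs along its axis out of the mouth (at z = 95 mm), 35 degrees above level, leaning away from the robot; y is level. Either way round, a brush slumps on the lower lip 7 to 9 degrees below the axis.
- other_brush: A second, identical brush, stored rightly in the other pot: handle-down, bristles up in the air. Origin and axes as for the first.
- other_pot: The slanted pot of the second brush, like the first pot in shape and axes.
There are look-alikes about, which are no part of the job. What is shaped like the part that bears pot but orange or red is not meant.

How it is judged:
On the way:
1. the brush has been drawn out of its pot (distance between brush and pot above 0.2 m), for 0.1 s.
At the end, for the whole second after the job is handed in: The brush rests released in its own pot, handle-down, bristles out: within 17 degrees of the pot's axis, its middle within 30 mm sideways and 35 mm up or down of it, its butt within about 18 mm of the floor. The other brush's middle is within 30 mm of its start (angle between brush's own z axis and vertical below 1.35 rad and angle between the z axis of brush and the z axis of pot, either way round below 0.3 rad and z of brush in the frame of pot between 0.11 and 0.148 m and x of brush in the frame of pot between -0.035 and 0.035 m and y of brush in the frame of pot between -0.03 and 0.03 m and linear speed of brush below 0.03 m/s and distance of other_brush from where it was at the start of the episode below 0.03 m); the robot touches nothing.
It fails at once if the other brush is pulled or knocked out of place (more than 40 mm) (distance of other_brush from where it was at the start of the episode above 0.04 m).
It also fails if it takes over 48 s, if anything falls off the work surface, if the arm or the gripper's body presses on something with over 40 N, if the wrist force passes 120 N, or if a joint passes its speed limit or range.

### The arm

A 6-joint arm with a two-finger parallel gripper is mounted at the origin on the work surface. World frame = base frame: x ahead of the robot, y to its left, z up, the work surface at z = 0. Lengths are in m, angles in rad, forces in N, time in s.
With the tool pointing down it reaches from about 0.35 to 0.925 m from the base axis. Payload 6.4 kg.
Tool frame: the origin (TCP) lies on the mounting face of the last link; the fingertips stand 173 mm ahead of it and the grasp point (between the pads) lies ctrl.grip_point_offset ahead of it (ctrl.grip_point_offset is the distance from the TCP to the grasp point, in m); z points along the fingers, x is the direction in which the jaws open and shut, and the axes are right-handed (so a half turn about z gives the same grasp; the last joint's range is limited). The gripper opens to 85 mm and grips with 20 to 120 N. Pads are 22 mm wide; open, the fingers measure 114 mm over their backs; the gripper's body (76 mm by 85 mm) begins 54 mm behind the grasp point. The pads swing forward as they close: fully open they stand 13 mm farther back than shut.
Start: joints at [0.977, 0.245, 1.558, -0, 1.339, -0.174], TCP at [0.265, 0.594, 0.405] pointing down, gripper open.
Joint ranges: [-3.13, 3.13], [-1.02, 2.26], [0.13, 2.54], [-0.95, 4.09], [0.21, 2.88], [-2.74, 2.74]. Speed limits (rad/s): [2.57, 2.57, 3.14, 3.14, 3.14, 3.14].

### API

Orientations are given as a unit quaternion [x, y, z, w].
In Python, from cell import ctrl gives the robot as it stands.
- The arm moves only by the tool arm_command, never from a script. Its argument "steps" is a list of rows, each a list of 2 entries, a list of its own where there are three numbers: the shift along the tool's x, y, z in units of 40 mm (1.0 is 40 mm), then the turn, a rotation vector about the tool's x, y, z in units of 5 degrees (1.0 is 5 degrees). A call has 1 to 20 rows; each row is the pose to reach, as a shift and turn from the pose commanded when the call began, along the tool's axes at that moment; what a row does not reach only later rows make up. A row lasts 1/12 s, in which the tool goes at most 41.7 mm and 7.16 degrees, less where a joint would pass 70% of its speed; a pose out of reach is approached as far as the arm can. A call with a gripper value outside its range is refused whole. "gripper" is the opening, from 0 (shut) to 1 (fully open), set as the call begins (left out, the last holds). The fingers move at their own pace and stop on an object; the grip force is fixed at half the most. Time passes only in rows, so rows that repeat a pose let the fingers close. It gives the time, the measured TCP pose, the force and the opening at its end, in the units of the state.
- ctrl.get_obs(): the state, without advancing time (a new reading comes with each control period).
- ctrl.capture(name): name is "side" or "top" or "wrist"; returns a dict with "frame" (400x640x3 uint8, red, green, blue), "depth" (400x640 float32, m along the optical axis (not along the pixel's ray), 0 where there is no reading), "fx", "fy", "cx", "cy" (pixels), "k1" (the pictures are not rectified: a ray, as slopes to the right and down, at radius r is drawn at 1 + k1 r^2 times it, then the intrinsics apply), "world_from_camera" (4x4, takes a point from camera to world coordinates). Camera axes: x right, y down, z forward; pixel columns grow to the right and rows downward; lengths in m; the calibration is good to about 2 mm. A picture is of the moment at which its call begins.
- ctrl.finish_job(): hands the job in, once; it reports no verdict.
Trained networks look in a picture, given as the dict that the camera call returned (one of the last four; its "shot" number tells which), for a name from the list of things; names that differ only in an ending like _2 or _b are one class to them, and where a whole thing is asked for, a point or a joint stands for the part that bears it (a point fixed in the world has none). Each returns a list of dicts, best first, with "score" (0 to 1); they miss things now and then, are a little off and sometimes report something else, mostly with a low value. They report only what shows in the picture. A call takes as long as a camera call. They do not tell look-alikes from the thing itself.
- ctrl.regions_of(picture, query): "pixels" (400x640 bool, what is visible of it) and "location" ([column, row] in pixels, amid what is visible of it).
The state is a dict: "time_s": time; "qpos": joint angles; "joint_vel": joint speeds; "effort": joint torques, N m; "tool_pos": TCP position; "tool_rot": TCP orientation; "force": force on the tool from outside, world axes, zero at the start; "moment": the same for the moment, N m; "grip_width": finger opening in m.
Only numpy, scipy, OpenCV 4.12 (cv2) and the standard library are available. Lean on these libraries where they do the work, as an engineer would, in place of code of your own. Each camera call takes 0.05 s, during which the arm holds its last target.

## Working session

There is one attempt and no reset: what is moved stays moved. The work goes in short steps, Python scripts to look and compute and a tool call to move; the robot and the scene stay as the last step left them, time stands still between calls to the robot, and variables do not carry over. Pictures are saved under pics/ and viewed, and the job is handed in when it is done.

Besides the shell and the picture viewer there is one more tool, called after "Request:" as name([rows], argument=value, ...), one row to a line, values as JSON. arm_command: Moves the arm, as the interface text tells. Its arguments: {"type":"object","properties":{"steps":{"type":"array"},"gripper":{"type":"number"}},"required":["steps"]}

```bash
ls; mkdir -p pics; cat > h.py <<'E'
import numpy as np, cv2
from cell import ctrl
from scipy.spatial.transform import Rotation as R
def save(p,name): cv2.imwrite('pics/'+name,cv2.cvtColor(p['frame'],cv2.COLOR_RGB2BGR))
def cloud(p):
    h,w=p['depth'].shape
    u,v=np.meshgrid(np.arange(w),np.arange(h))
    K=np.array([[p['fx'],0,p['cx']],[0,p['fy'],p['cy']],[0,0,1.]])
    und=cv2.undistortPoints(np.stack([u,v],-1).reshape(-1,1,2).astype(np.float64),K,np.array([p['k1'],0,0,0,0.])).reshape(h,w,2)
    d=p['depth'][...,None]
    c=np.concatenate([und*d,d],-1)
    T=np.array(p['world_from_camera'])
    return c@T[:3,:3].T+T[:3,3]
E
python3 - <<'E'
from h import *
print(ctrl.get_obs(), ctrl.grip_point_offset)
for n in ['side','top','wrist']:
    p=ctrl.capture(n); save(p,n+'0.png'); np.savez('/tmp/'+n+'0.npz',pts=cloud(p),depth=p['depth'],frame=p['frame'])
    print(n,np.round(p['world_from_camera'],3).tolist(),p['k1'],p['fx'])
    for q in ['brush','pot']:
        for r in ctrl.regions_of(p,q): print(n,q,round(r['score'],2),np.round(r['location']),r['pixels'].sum(),np.round(np.median(cloud(p)[r['pixels']&(p['depth']>0)],axis=0),3))
E
```

```text
pics
{'time_s': 0.0, 'qpos': array([ 9.76902506e-01,  2.45842249e-01,  1.55904602e+00, -6.18762534e-06,
        1.33871398e+00, -1.74100070e-01]), 'joint_vel': array([ 1.98926286e-05, -3.26318385e-04,  9.05665928e-04,  1.46351125e-03,
       -5.04864279e-04, -2.49779554e-04]), 'effort': array([ 1.71475578e-03, -4.29517007e+01, -3.26122713e+01, -1.22693641e-04,
        5.41604182e-03, -1.39559984e-05]), 'tool_pos': array([0.26478452, 0.59336848, 0.40354476]), 'tool_rot': array([ 8.38918767e-01,  5.44255724e-01, -9.23755735e-04,  3.95354399e-04]), 'force': array([-0.00971028, -0.04746946,  1.00317216]), 'moment': array([-0.00314479, -0.04841563,  0.01175005]), 'grip_width': 0.08554574147866921} 0.1547
side [[-0.995, -0.059, 0.075, 0.311], [-0.094, 0.741, -0.665, 0.485], [-0.017, -0.669, -0.743, 0.702], [0.0, 0.0, 0.0, 1.0]] -0.10740937677728525 430.19823231329593
side brush 0.82 [250. 147.] 1001 [ 0.539 -0.16   0.129]
side pot 0.93 [420. 131.] 757 [ 0.175 -0.29   0.08 ]
side pot 0.78 [307. 168.] 847 [ 0.425 -0.158  0.081]
side pot 0.68 [346. 116.] 693 [ 0.36  -0.34   0.079]
top [[-0.008, -0.993, 0.122, 0.228], [-1.0, 0.01, 0.018, -0.088], [-0.019, -0.122, -0.992, 1.125], [0.0, 0.0, 0.0, 1.0]] -0.12111957316130674 484.0853720570956
top brush 0.69 [359. 110.] 958 [ 0.537 -0.169  0.131]
top pot 0.79 [446. 197.] 1009 [ 0.353 -0.351  0.08 ]
top pot 0.72 [424. 285.] 1059 [ 0.168 -0.303  0.08 ]
top pot 0.61 [362. 172.] 929 [ 0.417 -0.173  0.082]
wrist [[0.408, 0.873, 0.268, 0.196], [0.913, -0.389, -0.121, 0.623], [-0.002, 0.294, -0.956, 0.373], [0.0, 0.0, 0.0, 1.0]] 0.009618192107225936 338.47839460518213
```

View pics/side0.png

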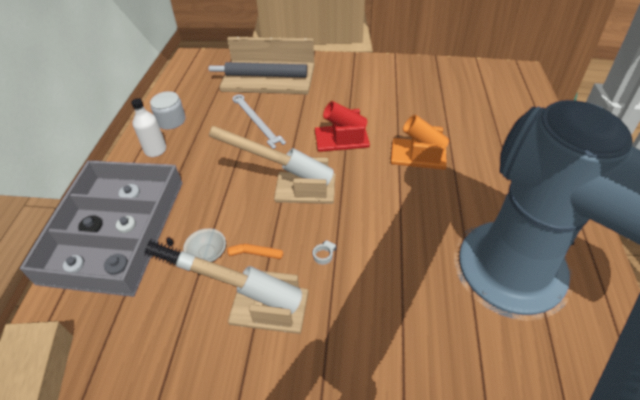

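View pics/top0.png

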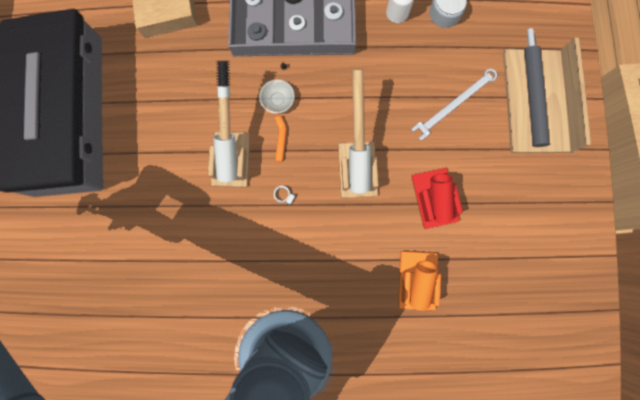

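Candidates in the top picture are the brush at (359,110), bare handle in the pot at (362,172), and the brush at (224,110), bristles up. The red holder (440,200) and the orange one (421,283) are look-alikes. The one with only its handle showing, in the wooden stand at (362,172), fits. I'll confirm this in a crop and fit the axes.

```bash
cat > fit.py <<'E'
from h import *
from scipy.optimize import least_squares
def fitcyl(P,r,d0):
    # fit axis (point c, dir d) of given radius
    c0=P.mean(0)-np.array([0,0,r*0.6]); d0=d0/np.linalg.norm(d0)
    x=np.cross(d0,[0,0,1]);x/=np.linalg.norm(x);y=np.cross(d0,x)
    def ax(p):
        d=d0+p[2]*x+p[3]*y; d/=np.linalg.norm(d); return c0+p[0]*x+p[1]*y,d
    def f(p):
        c,d=ax(p); q=P-c; return np.linalg.norm(q-np.outer(q@d,d),axis=1)-r
    s=least_squares(f,np.zeros(4),loss='soft_l1',f_scale=0.002)
    c,d=ax(s.x); t=(P-c)@d
    return c,d,t,np.median(abs(f(s.x)))
E
python3 - <<'E'
from fit import *
a=cv2.imread('pics/top0.png')[50:210,190:420]; cv2.imwrite('pics/crop0.png',cv2.resize(a,None,fx=3.4,fy=3.4,interpolation=cv2.INTER_CUBIC))
BP=[];PP=[]
for n in ['side','top']:
    p=ctrl.capture(n);W=cloud(p);k=np.ones((3,3),np.uint8)
    for q in ['brush','pot']:
        for r in ctrl.regions_of(p,q):
            m=cv2.erode(r['pixels'].astype(np.uint8),k).astype(bool)&(p['depth']>0)
            P=W[m]; c=np.median(P,axis=0)
            if abs(c[1]+.165)>.03: continue
            f=p['frame'][m].astype(int); 
            if q=='pot':
                g=(f.max(1)-f.min(1)<40); P=P[g]
            print(n,q,len(P),P.min(0).round(3),P.max(0).round(3))
            (BP if q=='brush' else PP).append(P)
            c,d,t,e=fitcyl(P,.012 if q=='brush' else .024,np.array([.8,0,.5]))
            print('  ',c.round(4),d.round(4),'elev',np.degrees(np.arcsin(d[2])).round(1),'t',np.percentile(t,[1,50,99]).round(3),'ends',(c+d*np.percentile(t,1)).round(3),(c+d*np.percentile(t,99)).round(3),e.round(4))
for P,r in ((BP,.012),(PP,.024)):
    c,d,t,e=fitcyl(np.vstack(P),r,np.array([.8,0,.5]))
    print('all',c.round(4),d.round(4),np.degrees(np.arcsin(d[2])).round(1),(c+d*np.percentile(t,1)).round(3),(c+d*np.percentile(t,99)).round(3),e)
E
```

```text
side brush 714 [ 0.461 -0.171  0.089] [ 0.612 -0.15   0.173]
   [ 0.54   -0.1678  0.1241] [0.8847 0.037  0.4646] elev 27.7 t [-0.08   0.005  0.081] ends [ 0.47  -0.171  0.087] [ 0.612 -0.165  0.162] 0.0009
side pot 734 [ 0.374 -0.192  0.051] [ 0.468 -0.145  0.113]
   [ 0.4244 -0.1723  0.0645] [0.8186 0.0397 0.5729] elev 35.0 t [-0.044  0.011  0.049] ends [ 0.388 -0.174  0.039] [ 0.464 -0.17   0.092] 0.0008
top brush 700 [ 0.458 -0.182  0.093] [ 0.609 -0.157  0.176]
   [ 0.5364 -0.1697  0.1235] [0.8869 0.0287 0.4611] elev 27.5 t [-0.078  0.004  0.086] ends [ 0.467 -0.172  0.087] [ 0.612 -0.167  0.163] 0.0011
top pot 737 [ 0.372 -0.193  0.053] [ 0.468 -0.151  0.116]
   [ 0.4202 -0.1743  0.0629] [0.8165 0.0255 0.5768] elev 35.2 t [-0.039  0.01   0.054] ends [ 0.388 -0.175  0.04 ] [ 0.464 -0.173  0.094] 0.001
all [ 0.538  -0.1688  0.1241] [0.8867 0.038  0.4609] 27.4 [ 0.468 -0.172  0.088] [ 0.612 -0.166  0.163] 0.001069599460151953
all [ 0.4222 -0.1733  0.0639] [0.8183 0.042  0.5733] 35.0 [ 0.388 -0.175  0.04 ] [ 0.464 -0.171  0.093] 0.0010743188998815108
```

View pics/crop0.png

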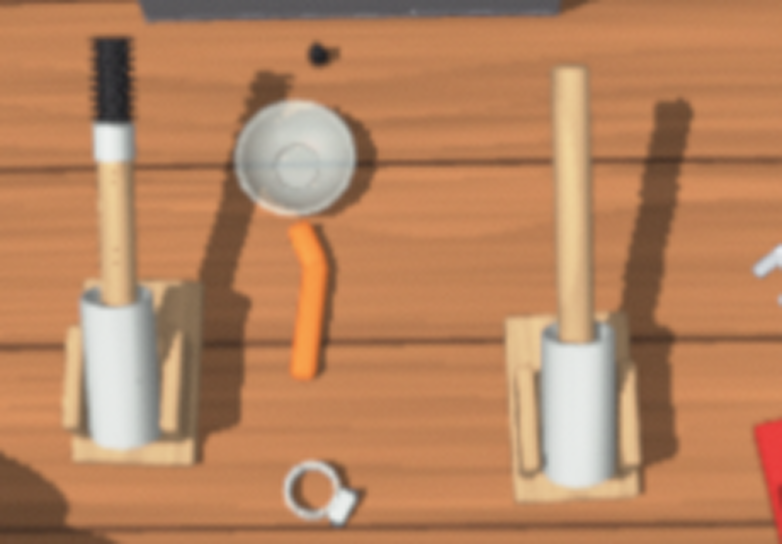

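The crop confirms it. The bare-handled brush is the right-hand one, at (570,200) in the crop, in the aluminium pot on the wooden stand. The left one at (115,200) stands bristles-up and stays. I'll work out the approach now.

```bash
cat > plan.py <<'E'
from h import *
G=ctrl.grip_point_offset
POT=np.array([.388,-.1748,.040]); AZ=np.radians(2.3)
def axis(el,az=AZ): return np.array([np.cos(el)*np.cos(az),np.cos(el)*np.sin(az),np.sin(el)])
def toolR(el,flip=False,az=AZ):
    # approach perpendicular to an axis of elevation el, in vertical plane az; x = jaw axis
    d=axis(el,az); x=np.array([-np.sin(az),np.cos(az),0]); z=np.cross(d,x); z=z if z[2]<0 else -z
    if flip: x=-x
    return np.column_stack([x,np.cross(z,x),z])
def cmd(pos,Rm,base=None):
    o=ctrl.get_obs()
    p,Rc=(o['tool_pos'],R.from_quat(o['tool_rot']).as_matrix()) if base is None else base
    s=Rc.T@(pos-p)/.04; w=R.from_matrix(Rc.T@Rm).as_rotvec()/np.radians(5)
    print('shift',s.round(2).tolist(),'rot',w.round(2).tolist(),'rows>=',round(max(np.linalg.norm(s)*40/41.7,np.linalg.norm(w)*5/7.16),1))
MID=np.array([.497,-.1705,.103]); EB=np.radians(27.5)
E
python3 - <<'E'
from plan import *
Rg=toolR(EB); a=Rg[:,2]; print(Rg.round(3).tolist())
pre=MID-(G+.10)*a; print(pre)
cmd(np.array([.42,-.17,.40]),toolR(0.))
cmd(pre,Rg)
E
```

```text
[[-0.04, 0.886, 0.461], [0.999, 0.036, 0.019], [0.0, 0.462, -0.887]]
[ 0.37948737 -0.17521979  0.32892166]
shift [-15.85, 11.32, 0.12] rot [0.0, -0.0, -5.27] rows>= 18.7
shift [-16.38, 10.45, 1.89] rot [-5.4, 1.26, -5.17] rows>= 18.7
```

Request:
arm_command([
  [[-4,3.3,0],[0,0,-1.5]],
  [[-8,6.2,0],[0,0,-3]],
  [[-12,9,0],[0,0,-4]],
  [[-15.85,11.3,0.1],[0,0,-5.3]],
  [[-15.85,11.3,0.1],[0,0,-5.3]],
  [[-15.85,11.3,0.1],[0,0,-5.3]],
  [[-15.85,11.3,0.1],[0,0,-5.3]],
  [[-15.85,11.3,0.1],[0,0,-5.3]],
  [[-15.85,11.3,0.1],[0,0,-5.3]],
  [[-15.85,11.3,0.1],[0,0,-5.3]],
  [[-15.85,11.3,0.1],[0,0,-5.3]],
  [[-15.85,11.3,0.1],[0,0,-5.3]],
  [[-15.85,11.3,0.1],[0,0,-5.3]],
  [[-15.85,11.3,0.1],[0,0,-5.3]],
  [[-15.85,11.3,0.1],[0,0,-5.3]],
  [[-15.85,11.3,0.1],[0,0,-5.3]],
  [[-15.85,11.3,0.1],[0,0,-5.3]],
  [[-15.85,11.3,0.1],[0,0,-5.3]],
  [[-15.85,11.3,0.1],[0,0,-5.3]],
  [[-15.85,11.3,0.1],[0,0,-5.3]],
], gripper=1)

```text
time_s: 2.42
tool_pos: [0.4196, -0.1739, 0.4012]
tool_rot: [0.694, 0.72, -0.0, 0.001]
force: [-0.6, 0.3, 0.2]
grip_width: 0.0854
```

```bash
python3 - <<'E'
from plan import *
o=ctrl.get_obs();print(o['time_s'],o['tool_pos'],o['qpos'].round(3),o['joint_vel'].round(2),o['force'].round(1))
Rg=toolR(EB); cmd(MID-(G+.10)*Rg[:,2],Rg)
E
```

```text
2.4167 [ 0.41963547 -0.17391411  0.40117277] [-6.430e-01 -2.320e-01  2.044e+00 -1.000e-03  1.328e+00 -2.251e+00] [ 0.07 -0.05  0.06  0.03  0.05  0.05] [-0.6  0.3  0.2]
shift [0.01, -1.01, 1.81] rot [-5.49, 0.03, -0.03] rows>= 3.8
```

Request:
arm_command([
  [[0,-0.25,0.45],[-1.4,0,0]],
  [[0,-0.5,0.9],[-2.8,0,0]],
  [[0,-0.75,1.35],[-4.2,0,0]],
  [[0,-1.0,1.8],[-5.5,0,0]],
  [[0,-1.0,1.8],[-5.5,0,0]],
  [[0,-1.0,1.8],[-5.5,0,0]],
  [[0,-1.0,1.8],[-5.5,0,0]],
  [[0,-1.0,1.8],[-5.5,0,0]],
])

```text
time_s: 3.08
tool_pos: [0.3803, -0.1716, 0.3307]
tool_rot: [0.671, 0.702, 0.171, 0.165]
force: [0.3, -0.9, 0.3]
grip_width: 0.0853
```

```bash
python3 - <<'E'
from plan import *
o=ctrl.get_obs();print(o['time_s'],o['tool_pos'],o['qpos'].round(3),o['joint_vel'].round(2),o['force'].round(1))
Rg=toolR(EB); cmd(MID-(G+.10)*Rg[:,2],Rg);cmd(MID-(G)*Rg[:,2],Rg)
p=ctrl.capture('wrist'); save(p,'w1.png')
E
```

```text
3.0833 [ 0.3803481  -0.17162311  0.33066373] [-0.765 -0.338  2.278  0.438  0.903 -2.602] [-0.    0.    0.    0.01 -0.   -0.01] [ 0.3 -0.9  0.3]
shift [-0.09, -0.04, 0.03] rot [0.01, 0.0, 0.05] rows>= 0.1
shift [-0.09, -0.04, 2.53] rot [0.01, 0.0, 0.05] rows>= 2.4
```

View pics/w1.png

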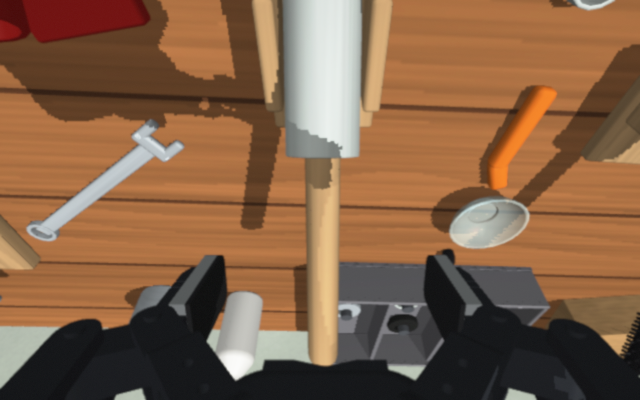

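The wrist view shows the pot mouth at (322,155) and the bare handle running down at column 322, midway between the fingers (about 224 and 428). Descending.

Request:
arm_command([
  [[-0.05,0,0.5],[0,0,0]],
  [[-0.08,0,1.0],[0,0,0]],
  [[-0.08,0,1.5],[0,0,0]],
  [[-0.08,-0.03,2.0],[0,0,0]],
  [[-0.08,-0.03,2.3],[0,0,0]],
  [[-0.08,-0.03,2.5],[0,0,0]],
  [[-0.08,-0.03,2.5],[0,0,0]],
  [[-0.08,-0.03,2.5],[0,0,0]],
])

```text
time_s: 3.8
tool_pos: [0.4251, -0.1727, 0.24]
tool_rot: [0.672, 0.702, 0.172, 0.165]
force: [1.1, -0.0, 0.2]
grip_width: 0.0854
```

```bash
python3 - <<'E'
from plan import *
o=ctrl.get_obs();print(o['time_s'],o['tool_pos'],o['qpos'].round(3),o['force'].round(1))
Rg=toolR(EB); cmd(MID-(G)*Rg[:,2],Rg)
p=ctrl.capture('wrist'); save(p,'w2.png')
E
```

```text
3.8 [ 0.42507102 -0.17269316  0.23996447] [-0.69  -0.041  2.225  0.53   0.659 -2.679] [ 1.1 -0.   0.2]
shift [-0.02, 0.01, 0.0] rot [0.0, -0.01, 0.04] rows>= 0.0
```

View pics/w2.png

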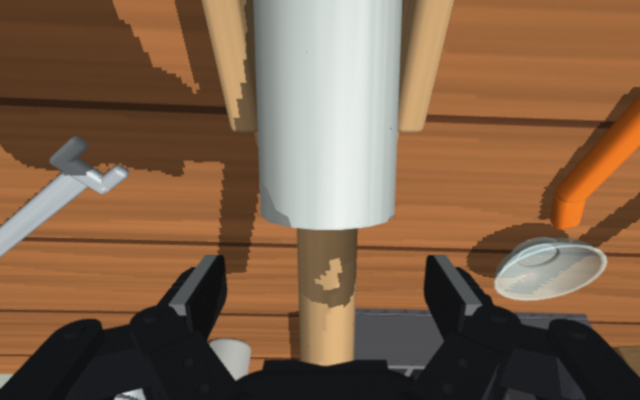

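Handle centred at column 327 between the pads, with the mouth clear above at row 225. Closing.

Request:
arm_command([
  [[0,0,0],[0,0,0]],
  [[0,0,0],[0,0,0]],
  [[0,0,0],[0,0,0]],
  [[0,0,0],[0,0,0]],
  [[0,0,0],[0,0,0]],
  [[0,0,0],[0,0,0]],
  [[0,0,0],[0,0,0]],
  [[0,0,0],[0,0,0]],
  [[0,0,0],[0,0,0]],
  [[0,0,0],[0,0,0]],
], gripper=0)

```text
time_s: 4.68
tool_pos: [0.4246, -0.1726, 0.2396]
tool_rot: [0.672, 0.701, 0.172, 0.165]
force: [-1.8, 0.3, 4.1]
grip_width: 0.0221
```

```bash
python3 - <<'E'
from plan import *
o=ctrl.get_obs();print(o['time_s'],o['tool_pos'],o['qpos'].round(3),o['force'].round(1),o['moment'].round(2),o['grip_width'])
Rg=toolR(EB); Rc=R.from_quat(o['tool_rot']).as_matrix()
print('pot axis in tool',(Rc.T@axis(np.radians(35))).round(3), 'brush axis',(Rc.T@axis(EB)).round(3))
p=ctrl.capture('wrist'); save(p,'w3.png')
E
```

```text
4.6833 [ 0.42460264 -0.17262575  0.2396296 ] [-0.691 -0.042  2.226  0.53   0.658 -2.68 ] [-1.8  0.3  4.1] [0.15 0.25 0.  ] 0.022079948191594354
pot axis in tool [-0.002  0.991 -0.13 ] brush axis [-0.002  1.     0.   ]
```

View pics/w3.png

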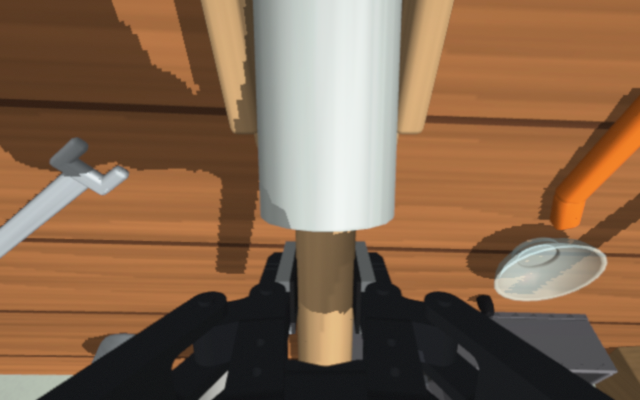

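Request:
arm_command([
  [[0,0.15,-0.03],[0,0,0]],
  [[0,0.4,-0.05],[0,0,0]],
  [[0,0.8,-0.1],[0,0,0]],
  [[0,1.2,-0.16],[0,0,0]],
  [[0,1.6,-0.21],[0,0,0]],
  [[0,2.0,-0.26],[0,0,0]],
  [[0,2.4,-0.31],[0,0,0]],
  [[0,2.8,-0.37],[0,0,0]],
  [[0,3.2,-0.42],[0,0,0]],
  [[0,3.4,-1.2],[0,0,0]],
  [[0,3.4,-2.0],[0,0,0]],
  [[0,3.4,-2.5],[0,0,0]],
  [[0,3.4,-2.5],[0,0,0]],
  [[0,3.4,-2.5],[0,0,0]],
  [[0,3.4,-2.5],[0,0,0]],
])

```text
time_s: 5.98
tool_pos: [0.4988, -0.1692, 0.3894]
tool_rot: [0.672, 0.701, 0.171, 0.163]
force: [-0.7, 0.3, -1.5]
grip_width: 0.0221
```

```bash
python3 - <<'E'
from plan import *
o=ctrl.get_obs();print(o['time_s'],o['tool_pos'],o['qpos'].round(3),o['force'].round(1),o['moment'].round(2),o['grip_width'])
for n in ['side']:
    p=ctrl.capture(n); save(p,n+'4.png')
E
```

```text
5.9833 [ 0.49882205 -0.16915931  0.38943681] [-0.585 -0.108  1.976  0.351  0.908 -2.365] [-0.7  0.3 -1.5] [0.   0.26 0.01] 0.02212798028387765
```

View pics/side4.png

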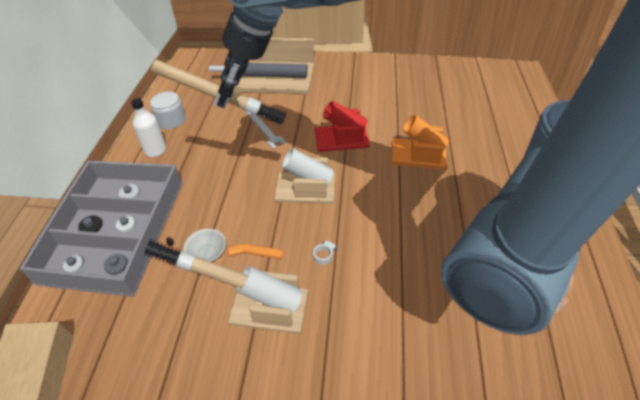

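The brush is clear of the pot: bristles at (268,110), butt at (155,65), pot empty at (305,168). I'll turn it half about the tool axis.

Request:
arm_command([
  [[0,0,0],[0,0,1]],
  [[0,0,0],[0,0,2.4]],
  [[0,0,0],[0,0,3.8]],
  [[0,0,0],[0,0,5.2]],
  [[0,0,0],[0,0,6.6]],
  [[0,0,0],[0,0,8]],
  [[0,0,0],[0,0,9.4]],
  [[0,0,0],[0,0,10.8]],
  [[0,0,0],[0,0,12.2]],
  [[0,0,0],[0,0,13.6]],
  [[0,0,0],[0,0,15]],
  [[0,0,0],[0,0,16.4]],
  [[0,0,0],[0,0,17.3]],
  [[0,0,0],[0,0,18]],
  [[0,0,0],[0,0,18]],
])

```text
time_s: 7.28
tool_pos: [0.4989, -0.1692, 0.3889]
tool_rot: [0.971, 0.02, 0.236, -0.006]
force: [1.0, 0.3, 0.2]
grip_width: 0.0218
```

Request:
arm_command([
  [[0,0,0],[0,0,1]],
  [[0,0,0],[0,0,2.4]],
  [[0,0,0],[0,0,3.8]],
  [[0,0,0],[0,0,5.2]],
  [[0,0,0],[0,0,6.6]],
  [[0,0,0],[0,0,8]],
  [[0,0,0],[0,0,9.4]],
  [[0,0,0],[0,0,10.8]],
  [[0,0,0],[0,0,12.2]],
  [[0,0,0],[0,0,13.6]],
  [[0,0,0],[0,0,15]],
  [[0,0,0],[0,0,16.4]],
  [[0,0,0],[0,0,17.3]],
  [[0,0,0],[0,0,18]],
  [[0,0,0],[0,0,18]],
  [[0,0,0],[0,0,18]],
])

```text
time_s: 8.62
tool_pos: [0.4989, -0.1693, 0.3898]
tool_rot: [0.702, -0.671, 0.164, -0.171]
force: [-0.1, -0.6, -0.7]
grip_width: 0.0223
```

```bash
python3 - <<'E'
from fit import *
from plan import *
o=ctrl.get_obs();print(o['time_s'],o['tool_pos'],o['qpos'].round(3),o['force'].round(1),o['moment'].round(2),o['grip_width'])
Rc=R.from_quat(o['tool_rot']).as_matrix(); gp=o['tool_pos']+G*Rc[:,2]; print('tool',Rc.round(3).tolist(),'grasp',gp.round(4))
for n in ['side','top','wrist']:
    p=ctrl.capture(n); save(p,n+'5.png'); W=cloud(p)
    for r in ctrl.regions_of(p,'brush'):
        m=r['pixels']&(p['depth']>0); P=W[m]
        print(n,round(r['score'],2),np.round(r['location']),m.sum(),np.median(P,axis=0).round(3))
        if np.linalg.norm(np.median(P,axis=0)-gp)<.12:
            f=p['frame'][m].astype(int); wood=(f[:,0]-f[:,2]>30)
            np.save('/tmp/%s5.npy'%n,P[wood]); print('wood',wood.sum())
            if wood.sum()>60:
                c,d,t,e=fitcyl(P[wood],.012,Rc[:,1]*np.sign(Rc[0,1])); print('  fit',c.round(4),d.round(4),'tool',(Rc.T@d).round(3),'off',(Rc.T@(c-gp)).round(4),e.round(4),(c+d*np.percentile(t,1)).round(3),(c+d*np.percentile(t,99)).round(3))
E
```

```text
8.6167 [ 0.49891129 -0.16929033  0.38984715] [-0.585 -0.108  1.975  0.351  0.909  0.774] [-0.1 -0.6 -0.7] [0.01 0.23 0.01] 0.022347890230143736
tool [[0.045, -0.887, 0.46], [-0.999, -0.04, 0.021], [0.0, -0.46, -0.888]] grasp [ 0.5701 -0.1661  0.2525]
side 0.73 [217.  92.] 1688 [ 0.582 -0.159  0.249]
wood 1156
  fit [ 0.5303 -0.1538  0.2438] [9.011e-01 2.000e-04 4.336e-01] tool [ 0.041 -0.999  0.029] off [-0.014   0.0387 -0.0103] 0.0033 [ 0.446 -0.154  0.203] [ 0.726 -0.154  0.338]
top 0.73 [362.  36.] 602 [ 0.635 -0.165  0.295]
wood 143
  fit [ 0.5147 -0.1718  0.2232] [ 0.91   -0.0227  0.414 ] tool [ 0.064 -0.997  0.05 ] off [0.0032 0.0628 0.0004] 0.0012 [ 0.48  -0.171  0.208] [ 0.69  -0.176  0.303]
wrist 0.84 [322. 159.] 23578 [ 0.611 -0.166  0.286]
wood 10319
  fit [ 0.5758 -0.1673  0.2556] [0.8858 0.0293 0.4632] tool [ 0.011 -1.    -0.003] off [ 0.0015 -0.0065 -0.0001] 0.0003 [ 0.541 -0.168  0.237] [ 0.642 -0.165  0.29 ]
```

View pics/side5.png

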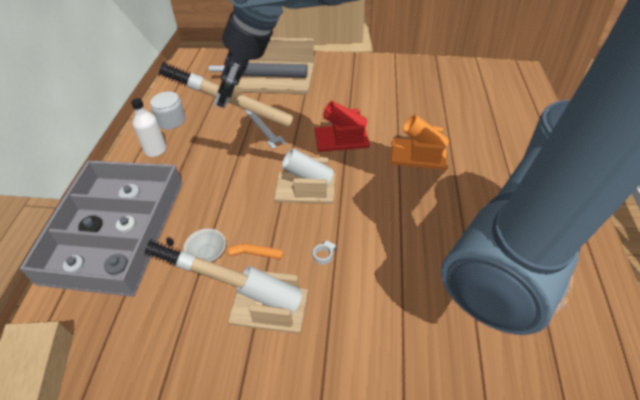

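View pics/wrist5.png

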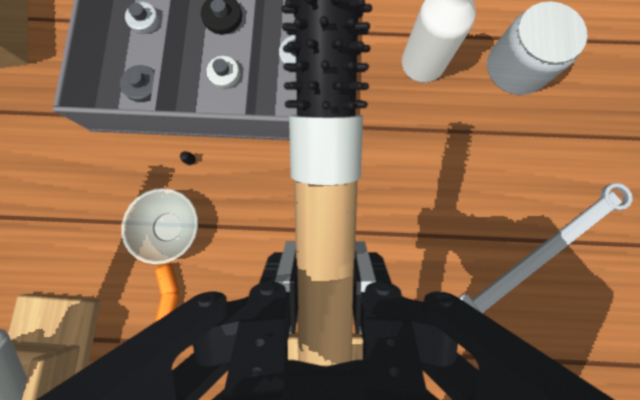

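The brush now points bristles away (165,72) and butt toward the pot (290,120). I'll check how far along the brush the grip sits, by projecting both ends into the side view.

```bash
python3 - <<'E'
from plan import *
o=ctrl.get_obs();Rc=R.from_quat(o['tool_rot']).as_matrix(); gp=o['tool_pos']+G*Rc[:,2]; d=-Rc[:,1]
p=ctrl.capture('side')
def proj(p,X):
    T=np.linalg.inv(p['world_from_camera']);K=np.array([[p['fx'],0,p['cx']],[0,p['fy'],p['cy']],[0,0,1.]])
    return cv2.projectPoints(np.atleast_2d(X).astype(float),cv2.Rodrigues(T[:3,:3].copy())[0],T[:3,3].copy(),K,np.array([p['k1'],0,0,0,0.]))[0][:,0]
im=cv2.cvtColor(p['frame'],cv2.COLOR_RGB2BGR)
s=np.array([-.14,-.13,-.12,0,.072,.13]); q=proj(p,gp+s[:,None]*d); print(q.round(1))
x0,y0=140,40; k=5
c=cv2.resize(im[y0:y0+110,x0:x0+160],None,fx=k,fy=k,interpolation=cv2.INTER_CUBIC)
for a,b in q: cv2.circle(c,(int((a-x0+.5)*k),int((b-y0+.5)*k)),3,(0,255,0),-1)
m=POT+np.array([[0,0,0]])
qq=proj(p,[POT+axis(np.radians(35))*.095,POT]);
for a,b in qq: cv2.circle(c,(int((a-x0+.5)*k),int((b-y0+.5)*k)),3,(255,0,255),-1)
cv2.imwrite('pics/proj6.png',c); print(qq)
E
```

```text
[[292.4 121.3]
 [287.6 119.3]
 [282.9 117.3]
 [223.4  92.7]
 [185.8  77.3]
 [154.8  64.7]]
[[286.42736842 156.96541401]
 [323.99226674 176.33582142]]
```

View pics/proj6.png

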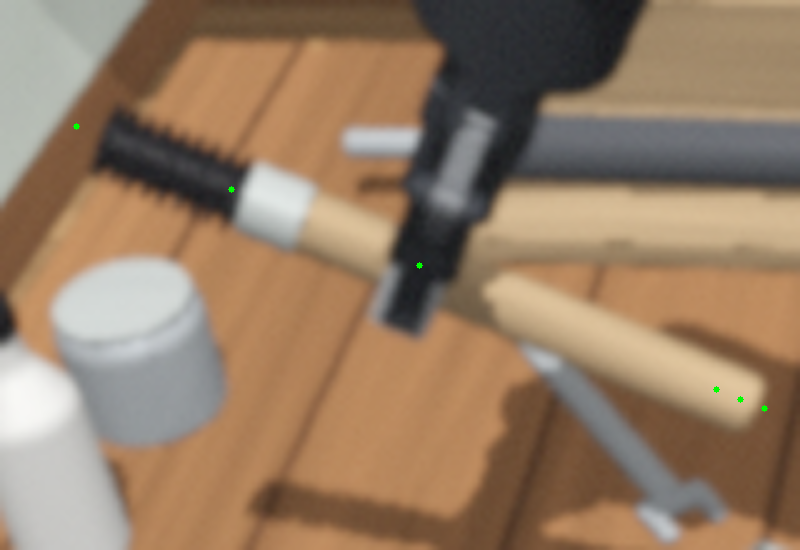

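The grip sits about 6 mm to the bristle side of mid-length: the butt is near −0.136 from the grasp point. I'll line up on the pot axis.

```bash
python3 - <<'E'
from plan import *
e=np.radians(35);Rt=toolR(e,True);dp=axis(e)
for L in (.255,.139):
    t=POT+L*dp-G*Rt[:,2]; print(t.round(4)); cmd(t,Rt)
E
```

```text
[ 0.5081 -0.17    0.313 ]
shift [0.02, 0.7, 1.83] rot [1.5, 0.02, 0.03] rows>= 1.9
[ 0.4131 -0.1738  0.2464]
shift [0.02, 3.57, 2.21] rot [1.5, 0.02, 0.03] rows>= 4.0
```

Request:
arm_command([
  [[0,0.15,0.4],[0.4,0,0]],
  [[0,0.35,0.9],[0.8,0,0]],
  [[0,0.5,1.4],[1.2,0,0]],
  [[0.02,0.7,1.7],[1.5,0,0]],
  [[0.02,0.7,1.83],[1.5,0,0]],
  [[0.02,0.7,1.83],[1.5,0,0]],
  [[0.02,0.7,1.83],[1.5,0,0]],
  [[0.02,0.7,1.83],[1.5,0,0]],
])

```text
time_s: 9.63
tool_pos: [0.5085, -0.1701, 0.3147]
tool_rot: [0.689, -0.659, 0.209, -0.217]
force: [-0.6, 0.4, -0.5]
grip_width: 0.0223
```

```bash
python3 - <<'E'
from plan import *
o=ctrl.get_obs();print(o['time_s'],o['tool_pos'],o['qpos'].round(3),o['force'].round(1),o['grip_width'])
e=np.radians(35);Rt=toolR(e,True);dp=axis(e)
for L in (.255,.139): cmd(POT+L*dp-G*Rt[:,2],Rt)
for n,(x0,y0) in (('side',(200,80)),('top',(290,60))):
    p=ctrl.capture(n); im=cv2.cvtColor(p['frame'],cv2.COLOR_RGB2BGR)
    cv2.imwrite('pics/%s7.png'%n,cv2.resize(im[y0:y0+130,x0:x0+160],None,fx=4.5,fy=4.5,interpolation=cv2.INTER_CUBIC))
E
```

```text
9.6333 [ 0.50848123 -0.17011252  0.3146626 ] [-0.587  0.     2.032  0.571  0.674  0.567] [-0.6  0.4 -0.5] 0.022326529669510882
shift [-0.0, 0.03, 0.03] rot [-0.02, 0.0, 0.04] rows>= 0.0
shift [-0.01, 2.93, 0.02] rot [-0.02, 0.0, 0.04] rows>= 2.8
```

View pics/side7.png

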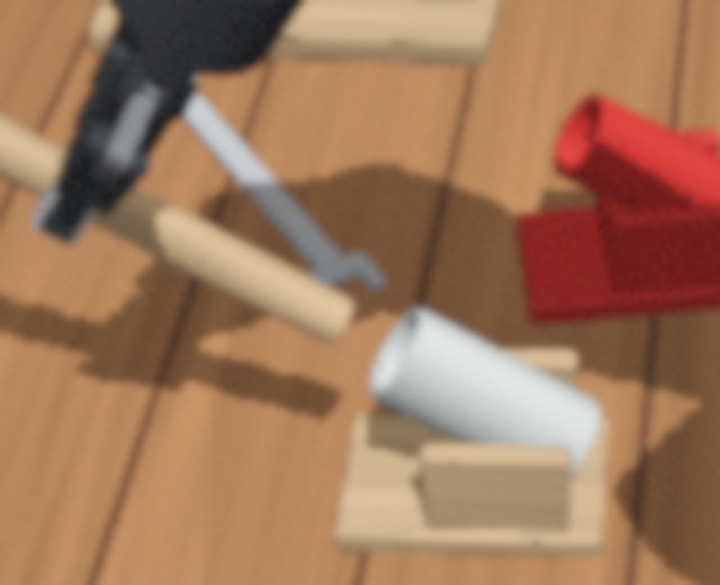

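View pics/top7.png

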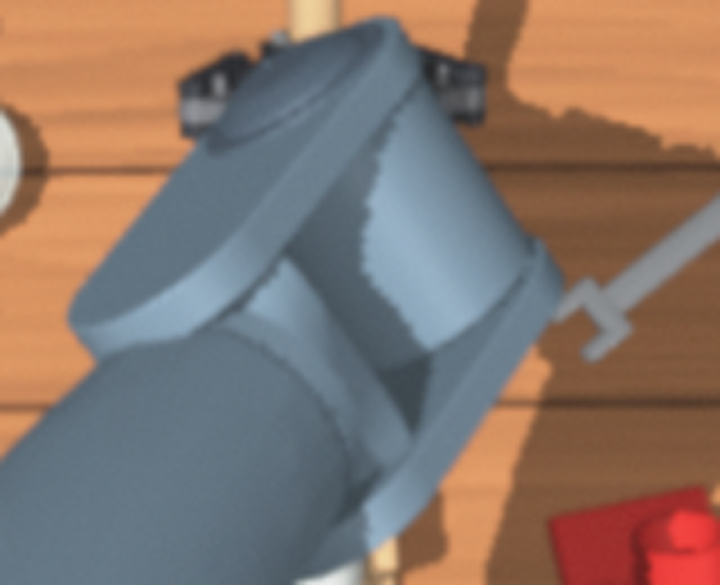

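In the side crop the butt at (340,318) points at the mouth centre (400,352), about 2–3 mm high. That is within the 8 mm clearance, and I'll trim slightly. Inserting the first part.

Request:
arm_command([
  [[-0.03,0.2,0.06],[0,0,0]],
  [[-0.03,0.4,0.06],[0,0,0]],
  [[-0.03,0.6,0.06],[0,0,0]],
  [[-0.03,0.8,0.06],[0,0,0]],
  [[-0.03,1.0,0.06],[0,0,0]],
  [[-0.03,1.2,0.06],[0,0,0]],
  [[-0.03,1.4,0.06],[0,0,0]],
  [[-0.03,1.4,0.06],[0,0,0]],
  [[-0.03,1.4,0.06],[0,0,0]],
])

```text
time_s: 10.48
tool_pos: [0.463, -0.1706, 0.2787]
tool_rot: [0.688, -0.66, 0.208, -0.217]
force: [0.0, -0.3, -0.7]
grip_width: 0.0223
```

```bash
python3 - <<'E'
from plan import *
o=ctrl.get_obs();print(o['time_s'],o['tool_pos'],o['qpos'].round(3),o['force'].round(1),o['moment'].round(2),o['grip_width'])
e=np.radians(35);Rt=toolR(e,True);dp=axis(e)
for L in (.139,): cmd(POT+L*dp-G*Rt[:,2],Rt)
for n,(x0,y0) in (('side',(200,80)),):
    p=ctrl.capture(n); im=cv2.cvtColor(p['frame'],cv2.COLOR_RGB2BGR)
    cv2.imwrite('pics/%s8.png'%n,cv2.resize(im[y0:y0+130,x0:x0+160],None,fx=4.5,fy=4.5,interpolation=cv2.INTER_CUBIC))
E
```

```text
10.4833 [ 0.46298687 -0.17056255  0.27866406] [-0.645 -0.043  2.151  0.651  0.643  0.431] [ 0.  -0.3 -0.7] [-0.06  0.38 -0.01] 0.022290119377399213
shift [0.03, 1.49, -0.06] rot [0.0, 0.02, 0.02] rows>= 1.4
```

View pics/side8.png

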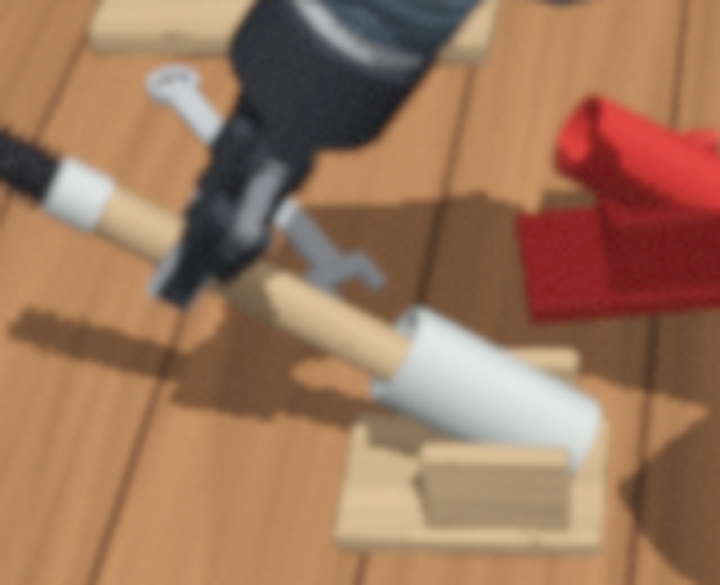

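The handle is in the mouth at (395,345) with forces near zero. Continuing down to near the floor.

Request:
arm_command([
  [[0,0.2,0],[0,0,0]],
  [[0,0.4,0],[0,0,0]],
  [[0,0.6,0],[0,0,0]],
  [[0,0.8,0],[0,0,0]],
  [[0,1.0,0],[0,0,0]],
  [[0,1.2,0],[0,0,0]],
  [[0,1.35,0],[0,0,0]],
  [[0,1.45,0],[0,0,0]],
  [[0,1.45,0],[0,0,0]],
  [[0,1.45,0],[0,0,0]],
])

```text
time_s: 11.37
tool_pos: [0.4159, -0.1727, 0.2458]
tool_rot: [0.688, -0.66, 0.208, -0.217]
force: [0.8, 0.1, -0.8]
grip_width: 0.0222
```

```bash
cat > look.py <<'E'
from plan import *
import sys
o=ctrl.get_obs();print(o['time_s'],o['tool_pos'],o['qpos'].round(3),o['force'].round(1),o['moment'].round(2),o['grip_width'])
e=np.radians(35);Rt=toolR(e,True);dp=axis(e)
cmd(POT+.139*dp-G*Rt[:,2],Rt)
for n,(x0,y0) in (('side',(200,80)),):
    p=ctrl.capture(n); im=cv2.cvtColor(p['frame'],cv2.COLOR_RGB2BGR)
    cv2.imwrite('pics/%s%s.png'%(n,sys.argv[1]),cv2.resize(im[y0:y0+130,x0:x0+160],None,fx=4.5,fy=4.5,interpolation=cv2.INTER_CUBIC))
E
python3 look.py 9
```

```text
11.3667 [ 0.41587369 -0.17267832  0.24577259] [-0.721 -0.085  2.265  0.74   0.629  0.271] [ 0.8  0.1 -0.8] [-0.04  0.37  0.01] 0.022228053382960123
shift [0.02, 0.05, -0.05] rot [-0.0, 0.01, 0.02] rows>= 0.1
```

View pics/side9.png

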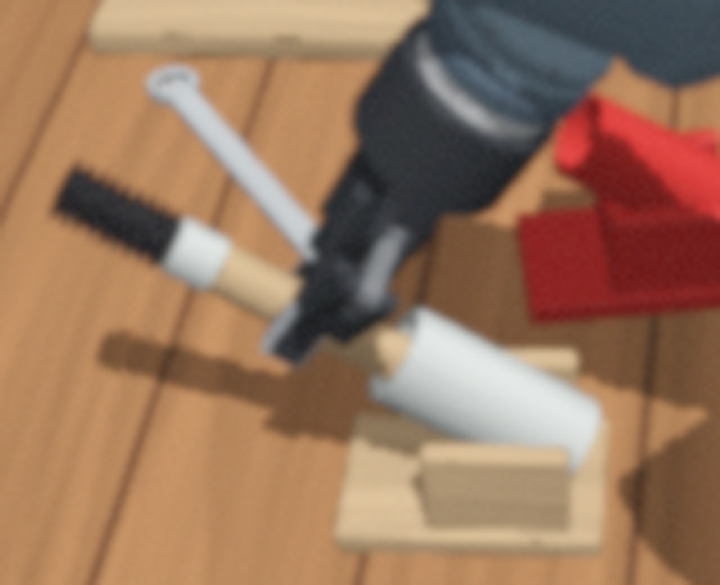

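Request:
arm_command([
  [[0,0.03,0],[0,0,0]],
  [[0,0.06,0],[0,0,0]],
  [[0,0.1,0],[0,0,0]],
  [[0,0.1,0],[0,0,0]],
])

```text
time_s: 11.75
tool_pos: [0.4125, -0.1726, 0.2432]
tool_rot: [0.689, -0.66, 0.208, -0.217]
force: [-0.7, 0.7, -0.3]
grip_width: 0.0221
```

Request:
arm_command([
  [[0,0.02,0],[0,0,0]],
  [[0,0.04,0],[0,0,0]],
  [[0,0.06,0],[0,0,0]],
  [[0,0.06,0],[0,0,0]],
])

```text
time_s: 12.08
tool_pos: [0.4106, -0.1727, 0.2419]
tool_rot: [0.689, -0.66, 0.208, -0.217]
force: [-1.0, -0.1, -1.1]
grip_width: 0.0222
```

Request:
arm_command([
  [[0,0.03,0],[0,0,0]],
  [[0,0.06,0],[0,0,0]],
  [[0,0.06,0],[0,0,0]],
])

```text
time_s: 12.33
tool_pos: [0.4095, -0.1733, 0.2419]
tool_rot: [0.688, -0.66, 0.209, -0.218]
force: [4.1, 0.4, 3.0]
grip_width: 0.0219
```

Request:
arm_command([
  [[0,0.03,0],[0,0,0]],
  [[0,0.06,0],[0,0,0]],
  [[0,0.06,0],[0,0,0]],
])

```text
time_s: 12.58
tool_pos: [0.4086, -0.1739, 0.242]
tool_rot: [0.687, -0.66, 0.211, -0.219]
force: [9.7, 3.7, 5.4]
grip_width: 0.0223
```

```bash
python3 look.py 10
```

```text
12.5833 [ 0.40858133 -0.17385645  0.24204223] [-0.736 -0.093  2.282  0.762  0.627  0.238] [9.7 3.7 5.4] [ 0.65 -1.45 -0.03] 0.02226369103261563
shift [0.0, -0.16, -0.02] rot [-0.08, -0.01, 0.01] rows>= 0.2
```

View pics/side10.png

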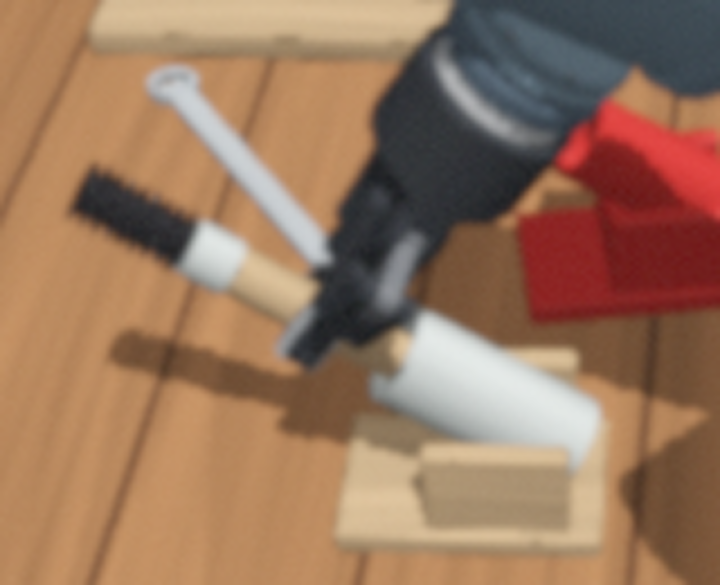

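The butt meets the floor, with about 11 N along the axis. Easing off 2 mm and opening.

Request:
arm_command([
  [[0,-0.08,0],[0,0,0]],
  [[0,-0.08,0],[0,0,0]],
  [[0,-0.08,0],[0,0,0]],
])

```text
time_s: 12.88
tool_pos: [0.4098, -0.1731, 0.2418]
tool_rot: [0.688, -0.66, 0.209, -0.217]
force: [4.5, 0.9, 3.6]
grip_width: 0.0226
```

Request:
arm_command([
  [[0,0,0],[0,0,0]],
  [[0,0,0],[0,0,0]],
  [[0,0,0],[0,0,0]],
  [[0,0,0],[0,0,0]],
  [[0,0,0],[0,0,0]],
  [[0,0,0],[0,0,0]],
  [[0,0,0],[0,0,0]],
  [[0,0,0],[0,0,0]],
  [[0,0,0],[0,0,0]],
  [[0,0,0],[0,0,0]],
], gripper=1)

```text
time_s: 13.72
tool_pos: [0.4094, -0.1728, 0.2411]
tool_rot: [0.689, -0.66, 0.208, -0.217]
force: [0.5, -0.1, 0.2]
grip_width: 0.0851
```

```bash
python3 look.py 11
```

```text
13.7167 [ 0.40938374 -0.17283053  0.24113878] [-0.732 -0.09   2.28   0.752  0.627  0.247] [ 0.5 -0.1  0.2] [-0.01  0.3   0.05] 0.08510141698007893
shift [0.03, -0.15, -0.06] rot [-0.0, 0.02, 0.02] rows>= 0.2
```

View pics/side11.png

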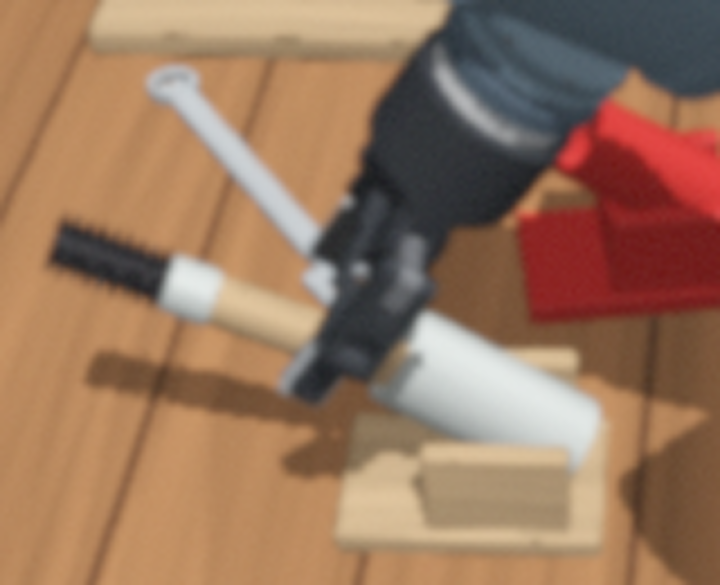

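The brush is released and has slumped on the lower lip, bristles out (105,260). Retreating straight back along the tool axis, then a little up.

Request:
arm_command([
  [[0,0,-0.3],[0,0,0]],
  [[0,0,-0.8],[0,0,0]],
  [[0,0,-1.3],[0,0,0]],
  [[0,0,-1.8],[0,0,0]],
  [[0,0,-2.3],[0,0,0]],
  [[0,0,-2.8],[0,0,0]],
  [[0,0,-2.8],[-2,0,0]],
  [[0,0,-2.8],[-4,0,0]],
  [[0,0,-2.8],[-5,0,0]],
  [[0,0,-2.8],[-5,0,0]],
  [[0,0,-2.8],[-5,0,0]],
])

```text
time_s: 14.68
tool_pos: [0.3456, -0.1755, 0.3331]
tool_rot: [0.72, -0.689, 0.06, -0.063]
force: [1.0, -0.7, 0.4]
grip_width: 0.0856
```

```bash
python3 - <<'E'
from fit import *
from plan import *
o=ctrl.get_obs();print(o['time_s'],o['tool_pos'],o['qpos'].round(3),o['force'].round(1))
dp=axis(np.radians(35)); yp=np.array([-np.sin(AZ),np.cos(AZ),0]); xp=np.cross(yp,dp)
for n in ['side','top']:
    p=ctrl.capture(n); save(p,n+'12.png'); W=cloud(p)
    z0=np.load('/tmp/%s0.npz'%n)
    for r in ctrl.regions_of(p,'brush'):
        m=cv2.erode(r['pixels'].astype(np.uint8),np.ones((3,3),np.uint8)).astype(bool)&(p['depth']>0); P=W[m]; md=np.median(P,axis=0)
        print(n,round(r['score'],2),np.round(r['location']),m.sum(),md.round(3))
        if md[1]>-.05: # other brush: compare with first picture
            print('  other diff depth',np.median(abs(W[m]-z0['pts'][m]),axis=0).round(4)); continue
        f=p['frame'][m].astype(int); wood=f[:,0]-f[:,2]>30; dark=f.max(1)<80
        c,d,t,e=fitcyl(P[wood],.012,axis(EB)); ta=(P-c)@d
        tip=c+d*np.percentile(ta[dark],99); mid=tip-.13*d; q=mid-POT
        print('  dir',d.round(3),'ang',np.degrees(np.arccos(d@dp)).round(1),'tip',tip.round(3),'mid in pot x y z',(q@xp).round(4),(q@yp).round(4),(q@dp).round(4))
E
```

```text
14.6833 [ 0.34555501 -0.17553746  0.33312569] [-0.793 -0.383  2.29   0.143  1.121  0.68 ] [ 1.  -0.7  0.4]
side 0.91 [249. 146.] 748 [ 0.544 -0.159  0.132]
  dir [0.898 0.033 0.438] ang 9.0 tip [ 0.611 -0.165  0.156] mid in pot x y z 0.0127 0.0011 0.1204
top 0.64 [359. 110.] 644 [ 0.538 -0.169  0.133]
  dir [0.899 0.037 0.436] ang 9.1 tip [ 0.61  -0.166  0.157] mid in pot x y z 0.0111 -0.0002 0.1205
```

View pics/side12.png

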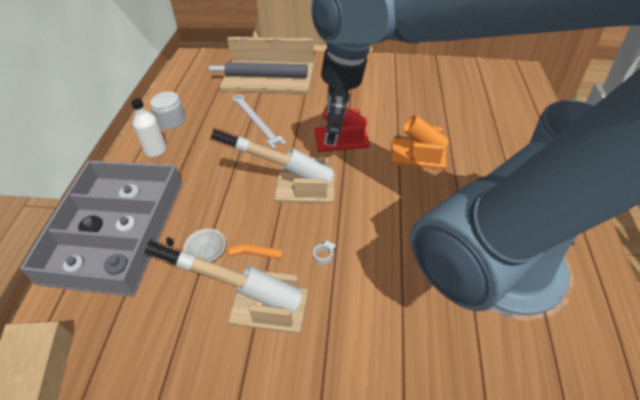

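```bash
python3 - <<'E'
from h import *
a=cv2.imread('pics/side0.png')[235:325,140:310].astype(int);b=cv2.imread('pics/side12.png')[235:325,140:310].astype(int)
print('other-brush region mean/99% diff',abs(a-b).mean().round(2),np.percentile(abs(a-b),99))
print(ctrl.get_obs()['force'].round(1)); print(ctrl.finish_job())
E
```

```text
other-brush region mean/99% diff 4.28 7.0
[-0.2 -0.9 -0. ]
the job is handed in; nothing more can be done
None
```

I pulled the wrongly stored brush out of its pot, turned it end for end and put it back handle-down. I felt the butt reach the floor at about 11 N, then eased off, released it and drew the gripper clear. The job was handed in at about 14.8 s of the 48 s, and no verdict is reported.

What the last checks showed:

| Check | Measured | Limit |
|---|---|---|
| Angle to the pot's axis | 9° | 17° |
| Middle, sideways | about 1 mm | 30 mm |
| Middle, across the axis (up or down) | about 12 mm | 35 mm |
| Middle, along the axis | about 0.12 m | 0.11–0.148 m |

- **Depth:** The along-axis value probably reads a few millimetres low, because it comes from the bristle tip in trimmed image regions.
- **Other brush:** It looks unmoved when the first and last side pictures are compared (mean difference about 4 grey levels). The network did not report it as a region in either view, so I could not measure its position directly.
- **Gripper:** It is clear of everything, and the force reading is only noise, under 1 N.

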